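# Shut the keeper on the green-stone tray

### The arm

A 6-joint arm with a two-finger parallel gripper is mounted at the origin on a cart in front of the work surface, level with it; the furniture and walls round the work are solid. World frame = base frame: x ahead of the robot, y to its left, z up, the work surface at z = 0. Lengths are in m, angles in rad, forces in N, time in s.
With the tool pointing down it reaches from about 0.325 to 0.9 m from the base axis. Payload 3.5 kg.
Tool frame: the origin (TCP) lies between the finger pads; the fingertips stand 22 mm ahead of it and the grasp point (between the pads) lies 3 mm ahead of it; z points along the fingers, y is the line along which they close (so a half turn about z gives the same grasp; the last joint's range is limited). The gripper opens to 85 mm and grips with 20 to 120 N. Pads are 22 mm wide; open, the fingers measure 114 mm over their backs; the gripper's body (76 mm by 85 mm) begins 54 mm behind the grasp point. The pads swing forward as they close: fully open they stand 13 mm farther back than shut.
Start: joints at [-1.377, 0.276, -0.026, 1.268, 0, 1.467], TCP at [0.183, -0.598, 0.225] pointing down, gripper open.
Joint ranges: [-3.12, 3.12], [-0.85, 1.88], [-1.08, 1.24], [-1.95, 2.15], [-1.57, 1.53], [-3.14, 3.14]. Speed limits (rad/s): [2.57, 2.57, 3.14, 3.14, 3.14, 3.14].

### API

Orientations are given as a unit quaternion [x, y, z, w].
In Python, from station import r gives the robot as it stands. The module is installed in compiled form; this text tells all that it offers.
- The arm moves only by the tool play_rows, never from a script. Its argument "motion" is a list of rows, each a list of 3 entries, a list of its own where there are three numbers: the shift along the tool's x, y, z in cm, then the turn, a rotation vector about the tool's x, y, z in rad, then the gripper's target within -1 to 1 (shut at 1, half-way at 0, fully open at -1). A call has 1 to 10 rows; each row is the pose to reach, as a shift and turn from the pose commanded when the call began, along the tool's axes at that moment; what a row does not reach only later rows make up. A row lasts 1/12 s, in which the tool goes at most 41.7 mm and 7.16 degrees, less where a joint would pass 70% of its speed; a pose out of reach is approached as far as the arm can. A call with a gripper value outside its range is refused whole. The fingers move at their own pace and stop on an object; "squeeze" is the grip in N (left out, the last holds). Time passes only in rows, so rows that repeat a pose let the fingers close. It gives the time, the measured TCP pose, the force, the opening and the grip force at its end, in the units of the state.
- r.state(): the state, without advancing time (a new reading comes with each control period).
- r.get_image(name): name is "side" or "top"; returns a dict with "image" (384x512x3 uint8, red, green, blue), "mtx" (3x3 intrinsics, pixels), "camera_from_world" (4x4, takes a point from world to camera coordinates). Camera axes: x right, y down, z forward; pixel columns grow to the right and rows downward; lengths in m; the calibration is good to about 2 mm. A picture is of the moment at which its call begins. There is no depth.
- r.job_done(): hands the job in; it is judged then, once.
The state is a dict: "time_s": time; "qpos": joint angles; "joint_velocities": joint speeds; "tau": joint torques, N m; "position": TCP position; "tool_rot": TCP orientation; "ft_force": force on the tool from outside, world axes, zero at the start; "moment": the same for the moment, N m; "finger_gap": finger opening in m; "finger_force": force on a finger pad.
Only numpy, scipy, OpenCV 4.12 (cv2) and the standard library are available. Lean on these libraries where they do the work, as an engineer would, in place of code of your own. Each camera call takes 0.05 s, during which the arm holds its last target. There are 200 camera calls.

### The job

Two identical small trays on the bench stand with their red-knobbed brass keeper bars swung open. Swing the keeper bar of the tray that holds the dark green stones all the way shut across its tray until it snaps home in its catch, and let go of it. Leave the bar of the tray with the white castings open as it stands.

Things in the scene. Friction and masses are not known exactly. Their poses are not given: they have to be found in the camera images.
- green_keeper (a joint): angle (rad) of the bar of the tray with dark green stones: 0 = shut, along the tray against its stop; starts 0.55 to 1.1, most 1.6. From above it opens clockwise, shuts anticlockwise, level. Brass rod 11 mm thick, 140 mm long, axis 42 mm above the bench; stays where left. Near shut it rides over a sprung ball (about 3 N at the knob, crest at 0.08 rad), which then pushes it home and holds it
- green_knob (a point): point on the upright red knob fixed on that same bar, 77 mm above the bench: a round post 16 mm in diameter, 55 to 97 mm above the bench, 105 mm along the bar from the pivot axis; grip it from above or push it. Nothing else on the trays is higher than 60 mm
- green_pivot (a point): point on the upright pivot axis of that bar, 42 mm above the bench, on the dark pillar at one end of its tray (fixed; grey base 80 x 176 mm, light-wood well 60 x 92 mm, 28 mm high, at the other end a dark catch block with a ball and a 48 mm high stop). The knob travels on a level circle of radius 105 mm about this axis
- white_knob (a point): the same point (77 mm above the bench) on the red knob of the other, identical bar, that of the tray with the white castings; it starts open and is to stay where it is

How it is judged:
By the outcome, as a careful person would: the job done as asked, in the order asked, and still so for the second after the job is handed in, with the robot touching nothing.
It also fails if it takes over 29 s, if anything falls off the work surface, if the arm or the gripper's body presses on something with over 40 N, if the wrist force passes 120 N, or if a joint passes its speed limit or range.

## Working session

There is one attempt and no reset: what is moved stays moved. The work goes in short steps, Python scripts to look and compute and a tool call to move; the robot and the scene stay as the last step left them, time stands still between calls to the robot, and variables do not carry over. Pictures are saved under pics/ and viewed, at most 10 in all, crops included, and the job is handed in when it is done.

Besides the shell and the picture viewer there is one more tool, called in YAML: its name, and indented under it one key for each argument. play_rows: Moves the arm, as the interface text tells. Its arguments: {"type":"object","properties":{"motion":{"type":"array","items":{"type":"array"}},"squeeze":{"type":"number"}},"required":["motion"]}

```bash
mkdir -p pics
cat > h.py <<'E'
import numpy as np, cv2
from station import r
def ray(d,u,v):
    T=d["camera_from_world"];R=T[:3,:3];t=T[:3,3]
    return -R.T@t, R.T@np.linalg.inv(d["mtx"])@np.array([u,v,1.])
def onplane(d,u,v,z):
    o,k=ray(d,u,v);return o+k*(z-o[2])/k[2]
def proj(d,p):
    T=d["camera_from_world"];q=d["mtx"]@(T[:3,:3]@np.array(p)+T[:3,3]);return q[:2]/q[2]
def tri(d1,a,d2,b):
    o,k=ray(d1,*a);p,l=ray(d2,*b)
    s=np.linalg.lstsq(np.c_[k,-l],p-o,rcond=None)[0]
    A,B=o+k*s[0],p+l*s[1];return (A+B)/2,np.linalg.norm(A-B)
def reds(d):
    h=cv2.cvtColor(d["image"],cv2.COLOR_RGB2HSV)
    m=(((h[...,0]<8)|(h[...,0]>172))&(h[...,1]>140)&(h[...,2]>70)).astype(np.uint8)
    n,_,st,c=cv2.connectedComponentsWithStats(m)
    return [(c[i].round(1).tolist(),st[i].tolist()) for i in range(1,n) if st[i,4]>15]
E
python3 - <<'E'
from h import *
s=r.state();print({k:np.round(v,3).tolist() for k,v in s.items()})
im=[]
for n in("side","top"):
    d=r.get_image(n);print(n,reds(d),np.round(ray(d,256,192),3));cv2.imwrite(f"pics/{n}0.png",d["image"][...,::-1])
    np.savez(n,**d)
E
```

```text
{'time_s': 0.0, 'qpos': [-1.377, 0.277, -0.028, 1.268, 0.0, 1.467], 'joint_velocities': [-0.0, -0.0, -0.001, 0.002, -0.002, 0.0], 'tau': [0.001, -44.551, 29.52, 0.017, -0.0, 0.0], 'position': [0.183, -0.597, 0.224], 'tool_rot': [0.989, 0.148, -0.0, -0.001], 'ft_force': [0.179, -0.294, -0.201], 'moment': [-0.025, 0.023, 0.013], 'finger_force': 0.0, 'finger_gap': 0.086}
side [([294.6, 182.6], [291, 173, 8, 19, 116]), ([289.8, 278.5], [285, 266, 10, 24, 183])] [[ 0.422  0.629  0.58 ]
 [ 0.112 -0.816 -0.567]]
top [([382.9, 199.8], [380, 196, 7, 10, 27]), ([296.7, 224.9], [293, 221, 8, 8, 44]), ([174.5, 233.6], [170, 230, 10, 8, 56]), ([145.5, 287.7], [136, 283, 18, 9, 66]), ([126.4, 296.5], [120, 286, 15, 22, 157]), ([40.1, 298.7], [37, 296, 7, 6, 23]), ([13.6, 315.1], [10, 313, 9, 6, 28]), ([38.6, 325.9], [36, 324, 6, 5, 19]), ([29.3, 328.7], [27, 327, 6, 4, 19]), ([12.7, 336.0], [4, 335, 18, 3, 51])] [[ 0.359 -0.049  0.938]
 [ 0.187 -0.004 -0.982]]
```

View pics/side0.png

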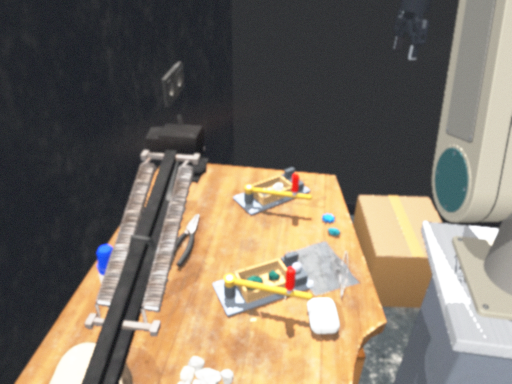

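View pics/top0.png

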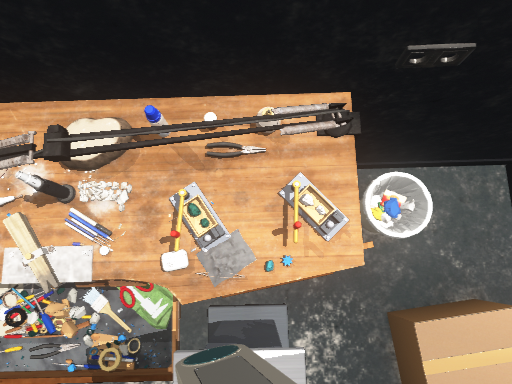

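The top view shows the green-stone tray with its yellow pivot end at about (182,193) and knob at (174,234). The white-castings tray has its knob at (297,225). In the side view the green knob is at (290,278), its pivot at (229,281), and the white knob at (295,183). A rail-like object runs along the far side of the bench.

Run:
```python
from h import *
S=dict(np.load("side.npz"));T=dict(np.load("top.npz"))
print("knobG",tri(S,(289.8,278.5),T,(174.5,233.6)))
print("knobW",tri(S,(294.6,182.6),T,(296.7,224.9)))
print("tcp px",proj(T,[.183,-.598,.225]),proj(S,[.183,-.598,.225]))
print("rail near ends", onplane(T,352,125,.1), onplane(T,270,120,.1))
a=cv2.resize(T["image"][170:280,130:250],None,fx=5,fy=5,interpolation=2)
b=cv2.resize(S["image"][235:325,205:335],None,fx=5,fy=5,interpolation=2)
cv2.imwrite("pics/ta.png",a[...,::-1]);cv2.imwrite("pics/sa.png",b[...,::-1])
```

```text
knobG (array([0.42947335, 0.14265931, 0.07701688]), np.float64(0.0005883175344949578))
knobW (array([ 0.44219785, -0.1455194 ,  0.07709219]), np.float64(0.0011673672361245196))
tcp px [561.47767471 351.86068567] [401.94596051  60.71475416]
rail near ends [ 0.67583202 -0.28717276  0.1       ] [ 0.69487937 -0.0908832   0.1       ]
```

View pics/ta.png

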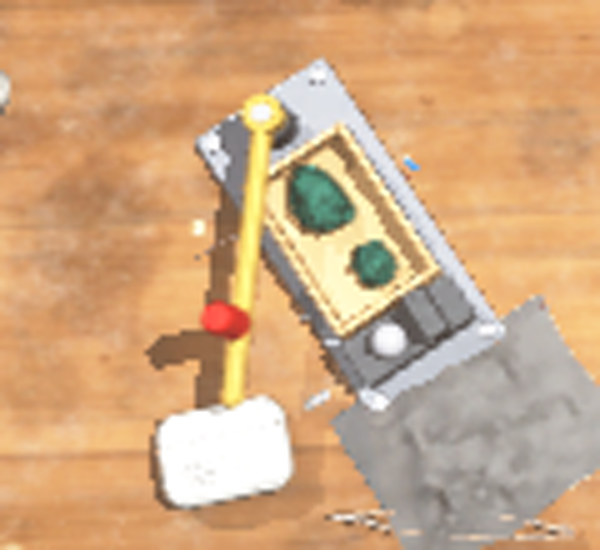

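View pics/sa.png

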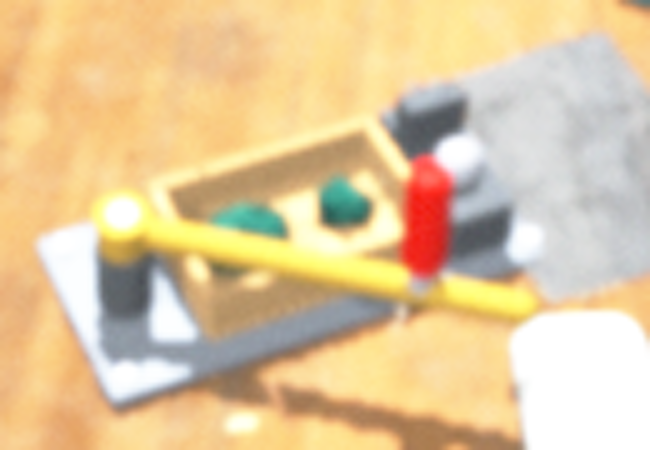

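The top crop shows the pivot cap at (182.4,192.8). The tray's base corners are at crop (320,62), (203,142), (500,330) and (372,405). The bar clears the tray edge, with a white block near its tip. The side crop shows the pivot cap at (229.4,277.6).

```bash
cat >> h.py <<'E'
from scipy.spatial.transform import Rotation as Ro
def yaw():
    s=r.state();M=Ro.from_quat(s["tool_rot"]).as_matrix();return np.arctan2(M[1,0],M[0,0])
def go(p,w):  # shift cm, turn for TCP target p and tool-x heading w
    s=r.state();R=Ro.from_quat(s["tool_rot"])
    M=Ro.from_euler("z",w)*Ro.from_euler("x",np.pi)
    return np.round(R.inv().apply(np.array(p)-s["position"])*100,2),np.round((R.inv()*M).as_rotvec(),3)
E
python3 - <<'E'
from h import *
S=dict(np.load("side.npz"));T=dict(np.load("top.npz"))
P,e=tri(S,(229.4,277.6),T,(182.4,192.8));print("pivot",P,e)
K=np.array([.4295,.1427])
c=[onplane(T,130+u/5,170+v/5,.006)[:2] for u,v in[(320,62),(203,142),(500,330),(372,405)]]
print(np.round(c,3)); a=(c[2]+c[3]-c[0]-c[1]);L=np.linalg.norm(a)/2;a/=np.linalg.norm(a);print("len",L,"axis",np.arctan2(*a[::-1]))
d=K-P[:2];print("bar r",np.hypot(*d),np.arctan2(d[1],d[0])); print("closed knob",P[:2]+.105*a)
print(go([.4295,.1427,.2],np.arctan2(d[1],d[0])),yaw())
E
```

```text
pivot [0.53274744 0.13042139 0.04884879] 0.001602401041835785
[[0.567 0.109]
 [0.526 0.17 ]
 [0.425 0.017]
 [0.389 0.082]]
len 0.16596222594991872 axis -2.5715794646774874
bar r 0.10397498796681608 3.0232244578458594
closed knob [0.44434858 0.07375886]
(array([ 45.24, -63.51,   2.54]), array([-0.   , -0.003, -2.726])) 0.2968130081702754
```

play_rows:
  motion:
    - [[2.3, -3.2, 0], [0, 0, -0.12], -1]
    - [[4.6, -6.4, 0], [0, 0, -0.24], -1]
    - [[6.9, -9.6, 0], [0, 0, -0.36], -1]
    - [[9.2, -12.8, 0], [0, 0, -0.48], -1]
    - [[11.5, -16, 0], [0, 0, -0.6], -1]
    - [[13.8, -19.2, 0], [0, 0, -0.72], -1]
    - [[16.1, -22.4, 0], [0, 0, -0.84], -1]
    - [[18.4, -25.6, 0], [0, 0, -0.96], -1]
    - [[20.7, -28.8, 0], [0, 0, -1.08], -1]
    - [[23, -32, 0], [0, 0, -1.2], -1]

```text
time_s: 0.93
position: [0.3089, -0.2224, 0.2248]
tool_rot: [0.731, 0.682, 0.0, -0.0]
ft_force: [1.0, -1.3, 0.1]
finger_gap: 0.0855
finger_force: 0.0
```

```bash
python3 -c "
from h import *
print(go([.4295,.1427,.2],3.023),r.state()['qpos'].round(2) if hasattr(r.state()['qpos'],'round') else r.state()['qpos'])"
```

```text
(array([37.25,  9.51,  2.49]), array([ 0.   , -0.   , -1.521])) [-0.79 -0.17 -0.5   1.24  0.    0.85]
```

play_rows:
  motion:
    - [[3.3, 0.8, 0], [0, 0, -0.12], -1]
    - [[6.6, 1.6, 0], [0, 0, -0.24], -1]
    - [[9.9, 2.4, 0], [0, 0, -0.36], -1]
    - [[13.2, 3.2, 0], [0, 0, -0.48], -1]
    - [[16.5, 4, 0], [0, 0, -0.6], -1]
    - [[19.8, 4.8, 0], [0, 0, -0.72], -1]
    - [[23.1, 5.6, 0], [0, 0, -0.84], -1]
    - [[26.4, 6.5, 0], [0, 0, -0.96], -1]
    - [[29.7, 7.5, 0], [0, 0, -1.08], -1]
    - [[33, 8.5, 0], [0, 0, -1.2], -1]

```text
time_s: 1.77
position: [0.418, 0.1002, 0.2248]
tool_rot: [0.217, 0.976, -0.0, -0.0]
ft_force: [0.4, -0.3, 0.6]
finger_gap: 0.0856
finger_force: 0.0
```

```bash
python3 -c "
from h import *
print(go([.4295,.1427,.15],3.023),r.state()['qpos'])"
```

```text
(array([0.76, 4.33, 7.48]), array([-0.  , -0.  , -0.32])) [ 8.48462890e-02 -7.48079223e-02 -4.19303042e-01  1.22666678e+00
 -1.63453228e-04  5.23240480e-01]
```

play_rows:
  motion:
    - [[0.3, 1.5, 2], [0, 0, -0.11], -1]
    - [[0.5, 3, 4], [0, 0, -0.22], -1]
    - [[0.76, 4.3, 6], [0, 0, -0.32], -1]
    - [[0.76, 4.3, 7.5], [0, 0, -0.32], -1]
    - [[0.76, 4.3, 7.5], [0, 0, -0.32], -1]
    - [[0.76, 4.3, 7.5], [0, 0, -0.32], -1]

```text
time_s: 2.27
position: [0.4286, 0.1404, 0.1491]
tool_rot: [0.062, 0.998, -0.0, -0.002]
ft_force: [-0.3, -0.1, 0.4]
finger_gap: 0.0854
finger_force: 0.0
```

Run:
```python
from h import *
print(go([.4295,.1427,.081],3.023),yaw())
S=r.get_image("side");T=r.get_image("top");print(reds(S))
a=cv2.resize(S["image"][200:325,220:370],None,fx=4,fy=4);b=cv2.resize(T["image"][160:285,100:150+100],None,fx=4,fy=4)
cv2.imwrite("pics/s2.png",np.vstack([a])[...,::-1])
```

```text
(array([-0.08,  0.25,  6.81]), array([-0.001, -0.003, -0.006])) 3.016863996138991
[([289.8, 278.1], [285, 266, 10, 24, 194])]
```

View pics/s2.png

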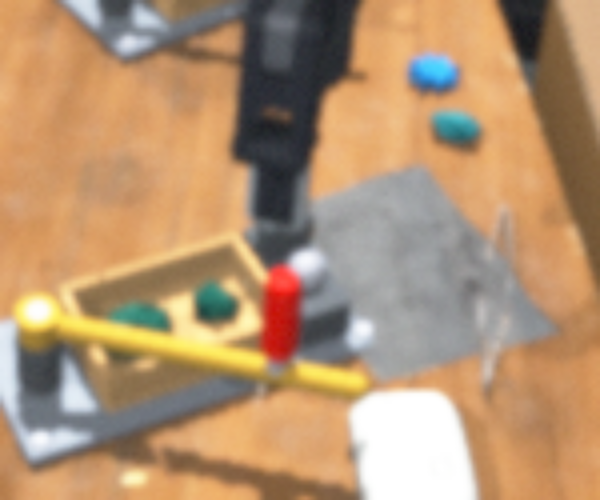

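The knob is unoccluded at (290,278), and the fingertip shows at about (289.5,254). I'll check this against the projected fingertips.

Run:
```python
from h import *
S=dict(np.load("side.npz"));
for p in [(.4286,.1404,.127),(.4286,.19,.14),(.4286,.09,.14),(.4295,.1427,.097)]: print(p,proj(S,p))
s=r.state();print(s["position"],s["tool_rot"],s["finger_gap"])
print(ray(S,256,192)[0], S["camera_from_world"].round(2))
```

```text
(0.4286, 0.1404, 0.127) [292.65030103 255.1427054 ]
(0.4286, 0.19, 0.14) [290.65519477 271.7576726 ]
(0.4286, 0.09, 0.14) [295.49485049 228.56707331]
(0.4295, 0.1427, 0.097) [290.74083675 269.79569157]
[0.43042436 0.14031417 0.15094548] [6.27304351e-02 9.98030365e-01 9.34155499e-05 5.24708472e-04] 0.08524119683401035
[0.42158016 0.62894104 0.57982273] [[-0.99 -0.15  0.02  0.5 ]
 [-0.1   0.56 -0.82  0.17]
 [ 0.11 -0.82 -0.57  0.8 ]
 [ 0.    0.    0.    1.  ]]
```

Run:
```python
from h import *
S=r.get_image("side");T=r.get_image("top")
a=cv2.resize(S["image"][100:290,220:360],(590,800*0+590),interpolation=2)[:, :400*0+590]
a=cv2.resize(S["image"][130:290,240:350],(400,580),interpolation=2);b=cv2.resize(T["image"][170:330,120:230],(400,580),interpolation=2)
cv2.imwrite("pics/c3.png",np.hstack([a,b])[...,::-1])
for p in [(.4286,.197,.141),(.4286,.084,.141),(.4286,.14,.2)]: print(proj(S,p),proj(T,p))
```

```text
[290.31136436 274.72636602] [143.20326378 232.35119173]
[295.79174238 225.83098867] [194.84826636 230.90967233]
[295.97212112 218.4477724 ] [162.37956022 229.27463433]
```

View pics/c3.png

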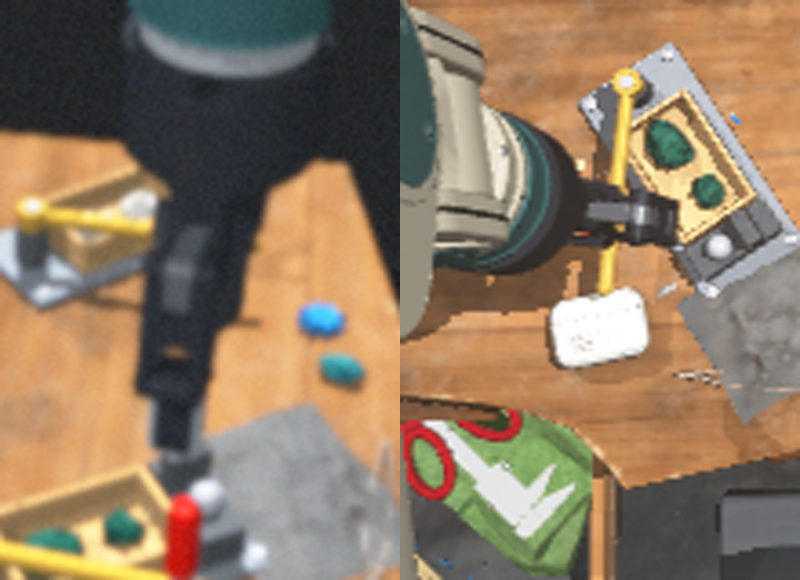

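The side view shows the near fingertip ending at about (288,254), higher than the row ~270 I predicted. The top view has the far finger's outer edge at column 196, as predicted. I'll close and reopen the gripper while clear, to see which parts move.

play_rows:
  motion:
    - [[0, 0, 0], [0, 0, 0], 1]
    - [[0, 0, 0], [0, 0, 0], 1]
    - [[0, 0, 0], [0, 0, 0], 1]
    - [[0, 0, 0], [0, 0, 0], 1]
    - [[0, 0, 0], [0, 0, 0], 1]
    - [[0, 0, 0], [0, 0, 0], 1]
    - [[0, 0, 0], [0, 0, 0], 1]
    - [[0, 0, 0], [0, 0, 0], 1]

```text
time_s: 3.13
position: [0.4299, 0.1405, 0.1501]
tool_rot: [0.062, 0.998, -0.0, -0.0]
ft_force: [-0.0, -0.2, -0.7]
finger_gap: 0.0
finger_force: 0.0
```

Run:
```python
from h import *
S=r.get_image("side");T=r.get_image("top");np.savez("side_c",**S)
s=r.state();print(s["position"],s["finger_gap"])
a=cv2.resize(S["image"][130:290,240:350],(400,580),interpolation=2);b=cv2.resize(T["image"][170:330,120:230],(400,580),interpolation=2)
cv2.imwrite("pics/c4.png",np.hstack([a,b])[...,::-1])
```

```text
[0.42989771 0.14051238 0.15007033] -7.290173238587243e-05
```

View pics/c4.png

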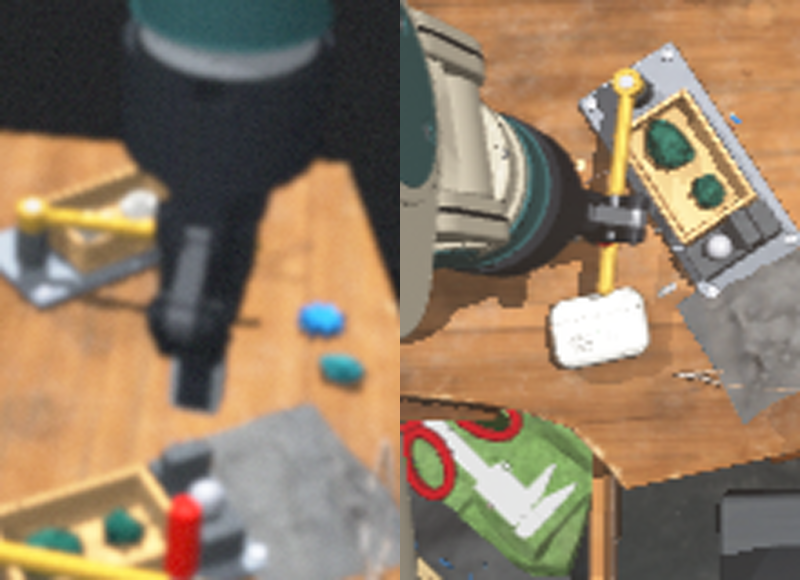

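Shut, the tip shows at about (293.6,242.5), roughly 12 rows above my prediction. That would mean it is either about 27 mm higher or about 29 mm farther in -y than expected. An open descent around the knob clears in both cases, so I'll open, go down part way and look.

play_rows:
  motion:
    - [[0, 0.2, 0], [0, 0, 0], -1]
    - [[0, 0.2, 0], [0, 0, 0], -1]
    - [[0, 0.2, 0], [0, 0, 0], -1]
    - [[0, 0.2, 0], [0, 0, 0], -1]
    - [[0, 0.2, 0], [0, 0, 0], -1]
    - [[0, 0.2, 0], [0, 0, 0], -1]
    - [[0, 0.2, 0], [0, 0, 0], -1]
    - [[0, 0.2, 2], [0, 0, 0], -1]
    - [[0, 0.2, 4], [0, 0, 0], -1]
    - [[0, 0.2, 5.5], [0, 0, 0], -1]

```text
time_s: 4.07
position: [0.43, 0.1424, 0.0942]
tool_rot: [0.062, 0.998, 0.0, -0.0]
ft_force: [-1.0, -0.6, -0.6]
finger_gap: 0.0855
finger_force: 0.0
```

play_rows:
  motion:
    - [[0, 0, 0], [0, 0, 0], -1]
    - [[0, 0, 0], [0, 0, 0], -1]

```text
time_s: 4.23
position: [0.4292, 0.1423, 0.0945]
tool_rot: [0.062, 0.998, -0.0, -0.001]
ft_force: [0.0, 0.3, 0.6]
finger_gap: 0.0853
finger_force: 0.0
```

Run:
```python
from h import *
S=r.get_image("side");T=r.get_image("top")
s=r.state();print(s["position"],s["finger_gap"],s["ft_force"],S["mtx"][0,0],reds(S))
print(go([.4295,.1427,.081],3.023))
a=cv2.resize(S["image"][190:310,240:350],(532,580),interpolation=2)
cv2.imwrite("pics/c5.png",a[...,::-1])
```

```text
[0.43104756 0.14263037 0.09604341] 0.08509121603126188 [0.8939166  0.19236318 0.56369989] 417.30014192783176 [([288.9, 286.8], [285, 284, 9, 6, 34])]
(array([ 0.16, -0.01,  1.5 ]), array([ 0.   ,  0.001, -0.006]))
```

View pics/c5.png

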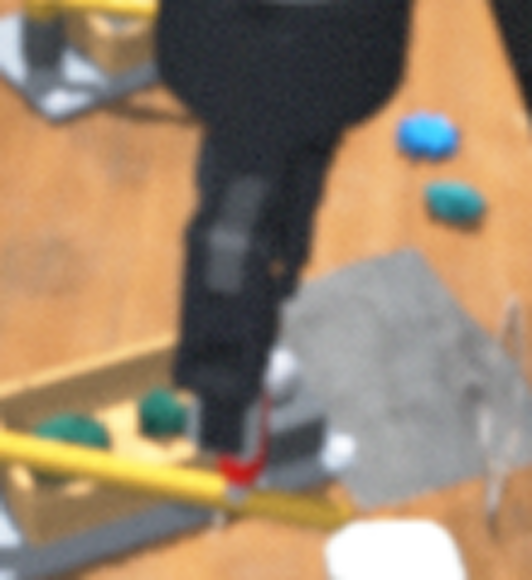

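The near finger now hangs in front of the knob: fingertip at about row 284, red visible below it at (289,287). There is no contact force, so I'll lower and grip.

play_rows:
  motion:
    - [[0.1, 0, 1.0], [0, 0, 0], -1]
    - [[0.1, 0, 1.5], [0, 0, 0], -1]
    - [[0.1, 0, 1.5], [0, 0, 0], 1]
    - [[0.1, 0, 1.5], [0, 0, 0], 1]
    - [[0.1, 0, 1.5], [0, 0, 0], 1]
    - [[0.1, 0, 1.5], [0, 0, 0], 1]
    - [[0.1, 0, 1.5], [0, 0, 0], 1]
    - [[0.1, 0, 1.5], [0, 0, 0], 1]
    - [[0.1, 0, 1.5], [0, 0, 0], 1]
    - [[0.1, 0, 1.5], [0, 0, 0], 1]
  squeeze: 30

```text
time_s: 5.17
position: [0.4294, 0.1426, 0.0804]
tool_rot: [0.062, 0.998, 0.0, 0.0]
ft_force: [-0.9, 0.5, 2.1]
finger_gap: 0.0135
finger_force: 29.3
```

Run:
```python
from h import *
s=r.state();print(s["position"],s["finger_gap"],s["ft_force"],s["finger_force"],yaw())
P=np.array([.5327,.1304]);p=np.array(s["position"]);th=np.arctan2(*(p[:2]-P)[::-1])%(2*np.pi)
print("bar",th,np.hypot(*(p[:2]-P)))
for f in np.arange(th+.1,3.76,.1): print(round(f,3),go([*(P+.105*np.array([np.cos(f),np.sin(f)])),p[2]],f))
```

```text
[0.4294169  0.14260352 0.0804381 ] 0.013536884764942919 [-0.90385789  0.50497015  2.13110086] 29.266148982787854 3.0167635179171968
bar 3.02398188238674 0.10400156036134157
3.124 (array([ 0.04, -1.05, -0.  ]), array([ 0.   ,  0.   , -0.107]))
3.224 (array([-0.12, -2.09, -0.  ]), array([ 0.   ,  0.   , -0.207]))
3.324 (array([-0.39, -3.1 , -0.  ]), array([-0.   ,  0.   , -0.307]))
3.424 (array([-0.76, -4.08,  0.  ]), array([-0.   ,  0.   , -0.407]))
3.524 (array([-1.22, -5.03,  0.  ]), array([-0.   ,  0.   , -0.507]))
3.624 (array([-1.78, -5.92,  0.  ]), array([-0.   ,  0.   , -0.607]))
3.724 (array([-2.42, -6.75,  0.  ]), array([-0.   ,  0.   , -0.707]))
```

play_rows:
  motion:
    - [[0.03, -0.5, 0], [0, 0, -0.05], 1]
    - [[0.04, -1.05, 0], [0, 0, -0.107], 1]
    - [[-0.03, -1.6, 0], [0, 0, -0.157], 1]
    - [[-0.12, -2.09, 0], [0, 0, -0.207], 1]
    - [[-0.25, -2.6, 0], [0, 0, -0.257], 1]
    - [[-0.39, -3.1, 0], [0, 0, -0.307], 1]
    - [[-0.57, -3.6, 0], [0, 0, -0.357], 1]
    - [[-0.76, -4.08, 0], [0, 0, -0.407], 1]
    - [[-0.98, -4.56, 0], [0, 0, -0.457], 1]
    - [[-1.22, -5.03, 0], [0, 0, -0.507], 1]
  squeeze: 40

```text
time_s: 6.0
position: [0.4363, 0.0911, 0.0805]
tool_rot: [-0.191, 0.982, -0.0, 0.001]
ft_force: [1.1, 1.2, 0.4]
finger_gap: 0.0132
finger_force: 39.2
```

Run:
```python
from h import *
s=r.state();print(s["position"],s["finger_gap"],s["ft_force"],s["moment"],yaw())
P=np.array([.5327,.1304]);p=np.array(s["position"]);th=np.arctan2(*(p[:2]-P)[::-1])%(2*np.pi)
print("bar",th,np.hypot(*(p[:2]-P)))
for f in np.arange(3.56,3.77,.03): print(round(f,3),go([*(P+.105*np.array([np.cos(f),np.sin(f)])),p[2]],f))
```

```text
[0.43626311 0.09107173 0.0805283 ] 0.013187845582396386 [1.12881875 1.22725735 0.40002224] [ 0.1062223  -0.34251179 -0.04668198] -2.7572133064126927
bar 3.528816624909183 0.10414790952467579
3.56 (array([ 0.08, -0.33, -0.  ]), array([-0.   ,  0.002, -0.034]))
3.59 (array([ 0.06, -0.64,  0.  ]), array([-0.001,  0.002, -0.064]))
3.62 (array([ 0.04, -0.96,  0.  ]), array([-0.001,  0.002, -0.094]))
3.65 (array([ 0.  , -1.27,  0.  ]), array([-0.001,  0.002, -0.124]))
3.68 (array([-0.04, -1.58,  0.  ]), array([-0.001,  0.002, -0.154]))
3.71 (array([-0.09, -1.89,  0.  ]), array([-0.001,  0.002, -0.184]))
3.74 (array([-0.15, -2.2 ,  0.  ]), array([-0.001,  0.002, -0.214]))
```

play_rows:
  motion:
    - [[0.05, -0.33, 0], [0, 0, -0.034], 1]
    - [[0.05, -0.64, 0], [0, 0, -0.064], 1]
    - [[0.04, -0.96, 0], [0, 0, -0.094], 1]
    - [[0, -1.27, 0], [0, 0, -0.124], 1]
    - [[-0.02, -1.43, 0], [0, 0, -0.14], 1]
    - [[-0.04, -1.58, 0], [0, 0, -0.154], 1]
    - [[-0.06, -1.73, 0], [0, 0, -0.17], 1]
    - [[-0.09, -1.89, 0], [0, 0, -0.184], 1]
    - [[-0.09, -1.89, 0], [0, 0, -0.184], 1]

```text
time_s: 6.75
position: [0.4451, 0.0737, 0.0807]
tool_rot: [-0.28, 0.96, -0.001, 0.002]
ft_force: [7.0, -0.0, -1.8]
finger_gap: 0.0129
finger_force: 39.2
```

Run:
```python
from h import *
s=r.state();print(s["position"],s["finger_gap"],s["ft_force"],s["moment"],yaw())
P=np.array([.5327,.1304]);p=np.array(s["position"]);th=np.arctan2(*(p[:2]-P)[::-1])%(2*np.pi)
print("bar",th,"tangential F",np.dot(s["ft_force"][:2],[-np.sin(th),np.cos(th)]))
```

```text
[0.4450669  0.07374314 0.08066312] 0.012907434064339003 [ 6.97074097 -0.03038702 -1.78963172] [-0.00808863 -1.19493132 -0.04517089] -2.574931797787726
bar 3.7155200331938607 tangential F 3.810172929077928
```

The tangential force points in the closing direction, so the ball is already drawing the bar home. I'll nudge on to feel the stop.

play_rows:
  motion:
    - [[-0.03, -0.2, 0], [0, 0, -0.02], 1]
    - [[-0.06, -0.4, 0], [0, 0, -0.04], 1]
    - [[-0.06, -0.4, 0], [0, 0, -0.04], 1]

```text
time_s: 7.0
position: [0.4455, 0.0729, 0.0805]
tool_rot: [-0.299, 0.954, 0.003, 0.001]
ft_force: [1.0, 6.1, 2.3]
finger_gap: 0.013
finger_force: 39.8
```

Run:
```python
from h import *
s=r.state();print(s["position"],s["finger_gap"],s["ft_force"],yaw())
P=np.array([.5327,.1304]);p=np.array(s["position"]);th=np.arctan2(*(p[:2]-P)[::-1])%(2*np.pi)
print("bar",th,"tangential F",np.dot(s["ft_force"][:2],[-np.sin(th),np.cos(th)]))
```

```text
[0.44551444 0.07294849 0.08047407] 0.012958152880731802 [0.98103081 6.12221864 2.31358406] -2.533738347714613
bar 3.724238601132319 tangential F -4.5723140994561176
```

The bar is against its stop: I commanded 4 mm and it moved 0.9 mm, with resistance. Next I release and lift.

play_rows:
  motion:
    - [[0, 0.1, 0], [0, 0, 0], -1]
    - [[0, 0.1, 0], [0, 0, 0], -1]
    - [[0, 0.1, 0], [0, 0, 0], -1]
    - [[0, 0.1, 0], [0, 0, 0], -1]
    - [[0, 0.1, 0], [0, 0, 0], -1]
    - [[0, 0.1, 0], [0, 0, 0], -1]
    - [[0, 0.1, -2], [0, 0, 0], -1]
    - [[0, 0.1, -5], [0, 0, 0], -1]
    - [[0, 0.1, -8], [0, 0, 0], -1]
    - [[0, 0.1, -10], [0, 0, 0], -1]

```text
time_s: 7.83
position: [0.4459, 0.0717, 0.1826]
tool_rot: [-0.298, 0.954, -0.0, 0.001]
ft_force: [0.3, -0.9, -0.1]
finger_gap: 0.0858
finger_force: 0.0
```

play_rows:
  motion:
    - [[0, 0, -3], [0, 0, 0], -1]
    - [[-3, 0, -6], [0, 0, 0], -1]
    - [[-3, 0, -9], [0, 0, 0], -1]
    - [[-3, 0, -12], [0, 0, 0], -1]
    - [[-3, 0, -12], [0, 0, 0], -1]
    - [[-3, 0, -12], [0, 0, 0], -1]

```text
time_s: 8.33
position: [0.4711, 0.0889, 0.3023]
tool_rot: [-0.299, 0.954, -0.001, 0.002]
ft_force: [0.3, 1.0, -0.0]
finger_gap: 0.0857
finger_force: 0.0
```

Run:
```python
from h import *
S=r.get_image("side");T=r.get_image("top")
print(r.state()["ft_force"],reds(S),reds(T)[:4],"closed knob px",proj(S,[.4443,.0738,.077]),proj(T,[.4443,.0738,.077]))
a=cv2.resize(S["image"][155:325,205:335],(400,523),interpolation=2);b=cv2.resize(T["image"][170:300,130:230],(400,523),interpolation=2)
cv2.imwrite("pics/e.png",np.hstack([a,b])[...,::-1])
```

```text
[-0.31168896  0.14709984 -0.45427716] [([294.7, 182.3], [291, 173, 8, 19, 124]), ([283.8, 249.5], [280, 239, 9, 22, 160])] [([383.3, 199.5], [380, 195, 9, 11, 35]), ([296.9, 224.8], [293, 221, 9, 8, 46]), ([203.0, 226.2], [199, 223, 9, 8, 50]), ([145.4, 287.7], [136, 283, 18, 9, 65])] closed knob px [284.80157601 249.32488647] [203.67585709 226.36976813]
```

View pics/e.png

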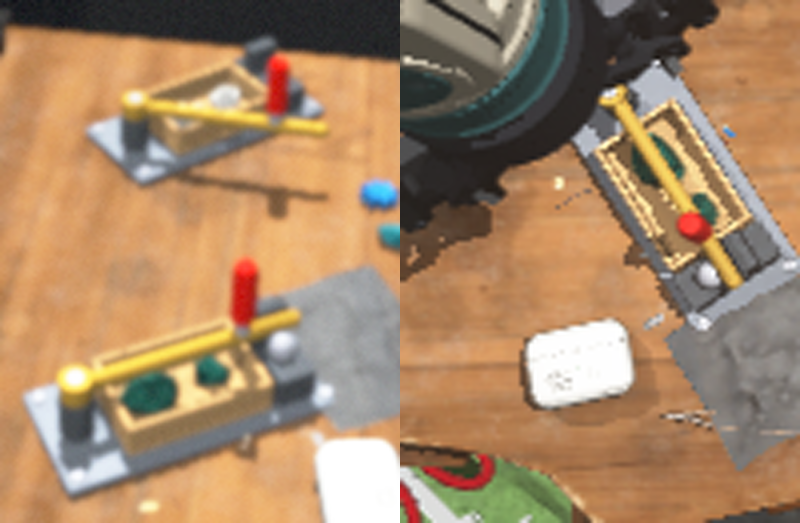

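The bar now lies along the green tray, with its tip past the ball and next to the stop. The knob is at (203,226) in the top view and (284,249.5) in the side view. The white bar's knob hasn't moved: (294.7,182.3) and (296.9,224.8). Quick angle check, then hand in.

Run:
```python
from h import *
S=dict(np.load("side.npz"));T=dict(np.load("top.npz"))
k,e=tri(S,(283.8,249.5),T,(203.0,226.2));d=k-[.5327,.1304,0]
print(k,e,np.arctan2(d[1],d[0])%6.2832)
```

```text
[0.44533845 0.075294   0.0775899 ] 0.0012967486200525036 3.704352904320328
```

```bash
python3 -c "
from station import r
print(r.job_done())"
```

```text
the job is handed in; nothing more can be done
None
```

The green-stone tray's keeper bar is swung shut past the ball to its stop and released; the white-castings bar is still open where it was, and the job is handed in (about 8.5 s of the 29 s used).

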